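# Set up a transmission measurement on the detector

### The job

Set up the transmission measurement on the detector head, one piece after another: seat the grey collar flat in the head's round recess, stand the sample pot upright in the collar so that it rests on the window, lay the check source flat on the middle of the pot's lid, and last put the steel cover over the source so that it sits flat on the lid. Let go of each piece before you take the next, and leave the other things on the desk where they lie.

Things in the scene. Friction and masses are not known exactly. Their poses are not given: they have to be found in the camera images.
- detector: Detector head, the target: a squat aluminium cylinder fixed to the desk, 110 mm across, 26 mm high, with a black window on top surrounded by a raised steel rim (rim top 30 mm above the desk, 94 mm outside, 76 mm inside), so that the window is the floor of a recess 76 mm wide and 4 mm deep. A short cable connector sticks out 77 mm from the centre along its +x, below the top. Origin: centre of the underside; z up; the window is at z = 26 mm.
- collar: Sample collar: plain grey plastic ring open at both ends, lying flat, 66 mm outside, bore 54 mm, 22 mm high, about 0.12 kg; can be gripped across its outside. Both ends alike. Origin: centre of the underside; z along its axis.
- sample: Sample pot, the only screw-cap pot standing among the pieces: yellow contents, white ribbed lid, standing upright, 54 mm high, body 46 mm across up to 38 mm high, lid 50 mm across from 38 to 54 mm high, flat on top, about 0.085 kg. The lid can be gripped across its diameter. Origin: centre of the underside; z up; lid top at z = 54 mm.
- source: Check source: flat blue disc with a silvery centre, 25 mm across, 6 to 7 mm thick, 14 g, lying face up. Origin: centre of the underside; z up.
- cover: Source cover: small round steel cap with a finger knob, 44 mm across and 20 mm high, knob 16 mm across and 22 mm high on top of that (42 mm in all), about 0.11 kg. Its underside has a round cavity 34 mm wide and 11 mm deep that takes the source. Origin: centre of the underside; z along the knob.
- tin: Bystander: round flat grey tin with a closed lid, 66 mm across, 24 mm high. Origin: centre of the underside.
- notes: Bystander: pad of yellow sticky notes, 76 x 78 x 20 mm. Origin: centre of the underside.
- rubber: Bystander: eraser in a blue sleeve, 22 x 52 (along its y) x 13 mm. Origin: centre of the underside.
- calc: Bystander: pocket calculator, 118 (along its x) x 70 x 13 mm. Origin: centre of the underside.
- staple: Bystander: blue desk stapler, 34 x 134 (along its y) x 44 mm. Origin: centre of the underside. (Not listed: fixed tall equipment, up to 0.45 m high, to the right of y = -0.25 m, and a bottle and a book beyond x = 0.75 m.)
There are look-alikes about, which are no part of the job. What is shaped like the sample but brown or green is not meant.

How it is judged:
By the outcome, as a careful person would: the job done as asked, in the order asked, and still so for the second after the job is handed in, with the robot touching nothing.
It also fails if it takes over 115 s, if anything falls off the work surface, if the arm or the gripper's body presses on something with over 40 N, if the wrist force passes 120 N, or if a joint passes its speed limit or range.

### The arm

A 6-joint arm with a two-finger parallel gripper is mounted at the origin on a cart in front of the work surface, level with it; the furniture and walls round the work are solid. World frame = base frame: x ahead of the robot, y to its left, z up, the work surface at z = 0. Lengths are in m, angles in rad, forces in N, time in s.
With the tool pointing down it reaches from about 0.25 to 0.725 m from the base axis. Payload 4 kg.
Tool frame: the origin (TCP) lies on the centre line of the jaws, within the pads' length; the fingertips stand 17 mm ahead of it and the grasp point (between the pads) lies 2 mm behind it; z points along the fingers, y is the line along which they close (so a half turn about z gives the same grasp; the last joint's range is limited). The gripper opens to 85 mm and grips with 20 to 120 N. Pads are 22 mm wide; open, the fingers measure 114 mm over their backs; the gripper's body (76 mm by 85 mm) begins 54 mm behind the grasp point. The pads swing forward as they close: fully open they stand 13 mm farther back than shut.
Start: joints at [1.311, 0.241, 0.005, 1.335, 0, 1.571], TCP at [0.128, 0.483, 0.248] pointing down, gripper open.
Joint ranges: [-2.72, 2.72], [-1.05, 1.87], [-1.09, 1.28], [-1.99, 2.15], [-1.42, 1.44], [-3.14, 3.14]. Speed limits (rad/s): [2.79, 2.79, 3.14, 3.14, 3.14, 3.14].

### API

Orientations are given as a unit quaternion [x, y, z, w].
In Python, from workcell import get_obs, imaging, order gives the robot as it stands.
- The arm moves only by the tool apply_moves, never from a script. Its argument "targets" is a list that holds one entry, the list of rows, each a list of 5 numbers: the shift along the world's x, y, z in units of 40 mm (1.0 is 40 mm), then the turn about the world's z in degrees, then the gripper command: -1 is shut, 1 is fully open, values between are in proportion. In form: [[[dx, dy, dz, turn, fingers], ...]]. A call has 1 to 8 rows; each row shifts and turns the commanded pose from where the row before left it; what a row does not reach is not made up. A row lasts 1/12 s, in which the tool goes at most 41.7 mm and 7.16 degrees, less where a joint would pass 70% of its speed; a pose out of reach is approached as far as the arm can. A call is refused whole if a number of a shift passes 1 or a number of a turn 7.16, either way. A call with a gripper value outside its range is refused whole. The fingers move at their own pace and stop on an object; the grip force is fixed at half the most. Time passes only in rows, so rows that do not move let the fingers close. It gives the time, the measured TCP pose, the force, the opening and the grip force at its end, in the units of the state.
- get_obs(): the state, without advancing time (a new reading comes with each control period).
- imaging.camera(name): name is "scene" or "top" or "wrist"; returns (picture, depth): 420x560x3 uint8, blue, green, red; 420x560 float32, m along the optical axis (not along the pixel's ray), 0 where there is no reading.
- imaging.get_calibration(name): a dict with "camera_matrix" (3x3 intrinsics, pixels), "eye" and "rotation" of the camera in the world; the wrist camera has in their place "hand_eye" (4x4, takes a point from camera to tool coordinates, whose origin is the TCP and whose axes are the flange's). Camera axes: x right, y down, z forward; pixel columns grow to the right and rows downward; lengths in m; the calibration is good to about 2 mm. A picture is of the moment at which its call begins: read the wrist's pose just before it. get_calibration takes no time and is no camera call.
- order.job_done(): hands the job in; it is judged then, once.
The state is a dict: "clock": time; "joint_pos": joint angles; "joint_vel": joint speeds; "tau": joint torques, N m; "eef_pos": TCP position; "tool_rot": TCP orientation; "ft_force": force on the tool from outside, world axes, zero at the start; "ft_torque": the same for the moment, N m; "grip_width": finger opening in m; "grasp_force": force on a finger pad.
Only numpy, scipy, OpenCV 4.12 (cv2) and the standard library are available. Lean on these libraries where they do the work, as an engineer would, in place of code of your own. Each camera call takes 0.05 s, during which the arm holds its last target. There are 200 camera calls.

## Working session

There is one attempt and no reset: what is moved stays moved. The work goes in short steps, Python scripts to look and compute and a tool call to move; the robot and the scene stay as the last step left them, time stands still between calls to the robot, and variables do not carry over. Pictures are saved under pics/ and viewed, at most 14 in all, crops included, and the job is handed in when it is done.

Besides the shell and the picture viewer there is one more tool, called after "Call:" as name(argument=value, ...), one argument or row to a line, values as JSON. apply_moves: Moves the arm, as the interface text tells. Its arguments: {"type":"object","properties":{"targets":{"type":"array","items":{"type":"array","items":{"type":"array","items":{"type":"number"}}}}},"required":["targets"]}

```bash
mkdir -p pics; ls; cat > h.py <<'E'
import numpy as np, cv2
from workcell import get_obs, imaging, order
from scipy.spatial.transform import Rotation as R
def cam(name):
    o=get_obs(); c=imaging.get_calibration(name); p,d=imaging.camera(name)
    K=np.array(c["camera_matrix"])
    if name=="wrist":
        H=np.array(c["hand_eye"]); T=np.eye(4); T[:3,:3]=R.from_quat(o["tool_rot"]).as_matrix(); T[:3,3]=o["eef_pos"]
        M=T@H; Rm,e=M[:3,:3],M[:3,3]
    else: Rm,e=np.array(c["rotation"]),np.array(c["eye"])
    return p,d,K,Rm,e
def ray(K,Rm,e,u,v,z):
    r=Rm@np.linalg.solve(K,[u,v,1.]); return e+r*(z-e[2])/r[2]
def cloud(d,K,Rm,e):
    v,u=np.indices(d.shape); q=np.stack([(u-K[0,2])/K[0,0]*d,(v-K[1,2])/K[1,1]*d,d],-1)
    return q@Rm.T+e
E
python3 - <<'E'
from h import *
o=get_obs(); print(o["eef_pos"],o["tool_rot"],o["clock"])
for n in("top","scene"):
    p,d,K,Rm,e=cam(n); cv2.imwrite(f"pics/{n}0.png",p); print(n,K.tolist(),e,Rm.round(3).tolist())
    np.savez(f"{n}0.npz",p=p,d=d,K=K,Rm=Rm,e=e)
E
```

```text
pics
[0.12830423 0.48266041 0.24740892] [ 1.29555640e-01  9.91571619e-01 -1.02059887e-03 -1.35421348e-04] 0.0
top [[432.81493069903416, 0.0, 276.5321130721256], [0.0, 432.81493069903416, 210.18457564555936], [0.0, 0.0, 1.0]] [0.55319811 0.09821397 0.93618277] [0.716, -0.698, 0.019, -0.003]
scene [[407.1144816605061, 0.0, 278.20862573765845], [0.0, 407.1144816605061, 212.4161253658527], [0.0, 0.0, 1.0]] [ 0.08825882 -0.29641973  0.71088672] [0.819, -0.429, 0.173, -0.34]
```

```bash
sed -i 's/Rm,e=np.array(c\["rotation"\]),/Rm,e=R.from_quat(c["rotation"]).as_matrix(),/' h.py; python3 -c "
from h import *
for n in('top','scene'):
    print(R.from_quat(imaging.get_calibration(n)['rotation']).as_matrix().round(2).tolist())"
```

```text
[[0.03, -1.0, 0.03], [-1.0, -0.03, -0.02], [0.02, -0.03, -1.0]]
[[0.57, -0.58, 0.58], [-0.82, -0.4, 0.41], [-0.01, -0.71, -0.71]]
```

View pics/top0.png

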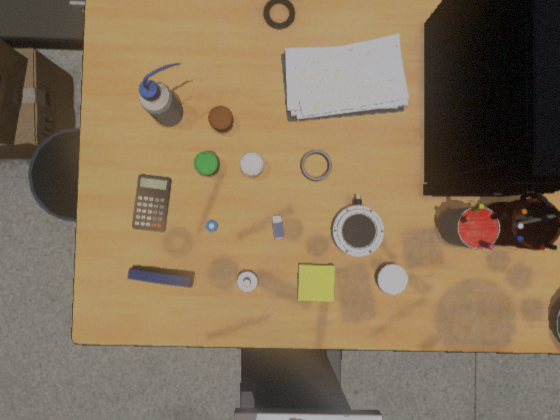

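View pics/scene0.png

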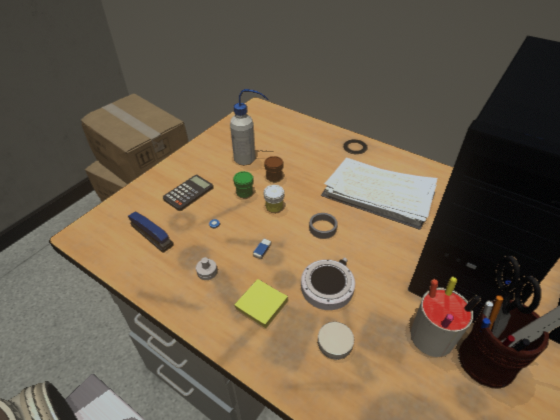

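Candidates in the top view:
- **Collar:** grey ring (316,165). The others are the black ring (279,13) and the tin (392,279).
- **Sample:** white-lid pot (252,164). The others are brown (220,119) and green (207,163).
- **Source:** blue disc (211,226). The other is the eraser (278,227).
- **Cover:** knobbed cap (247,281).
- **Target:** detector (358,231).

I'll check these in a close crop and measure them.

```bash
python3 - <<'E'
from h import *
p,d,K,Rm,e=cam("top"); np.savez("t.npz",p=p,d=d)
cv2.imwrite("pics/crop.png",cv2.resize(p[100:310,180:420],None,fx=3.3,fy=2.8,interpolation=cv2.INTER_CUBIC)[:600,:800])
C=cloud(d,K,Rm,e)
for n,(u,v),hm,r in [("collar",(316,165),.015,22),("sample",(252,164),.046,16),("source",(211,226),.003,10),("cover",(247,281),.014,16),("det",(358,231),.022,32),("tin",(392,279),.016,20),("green",(207,163),.046,16),("brown",(220,119),.046,16),("rubber",(278,227),.008,16),("notes",(316,283),.012,26)]:
    m=np.zeros(d.shape,np.uint8); cv2.circle(m,(u,v),r,1,-1)
    k=(m>0)&(d>0)&(C[...,2]>hm)
    q=C[k]; 
    if len(q)<5: print(n,len(q)); continue
    ctr,rad=cv2.minEnclosingCircle(q[:,:2].astype(np.float32)); 
    print(n,len(q),np.round(ctr,4),round(rad,4),q[:,2].max().round(4),np.percentile(q[:,2],50).round(4))
E
```

```text
collar 265 [ 0.6814 -0.0036] 0.033 0.0258 0.0217
sample 469 [0.6754 0.1328] 0.0253 0.0576 0.0537
source 119 [0.5484 0.2145] 0.02 0.0103 0.0063
cover 336 [0.431  0.1361] 0.0219 0.0449 0.0203
det 2070 [ 0.5492 -0.0946] 0.0598 0.0348 0.0269
tin 772 [ 0.4431 -0.1701] 0.0332 0.0291 0.0237
green 476 [0.6745 0.2261] 0.0255 0.0583 0.0534
brown 477 [0.7686 0.1995] 0.0253 0.0589 0.0535
rubber 235 [0.5472 0.0747] 0.0263 0.0162 0.0123
notes 1326 [ 0.432  -0.0096] 0.0528 0.0241 0.0184
```

View pics/crop.png

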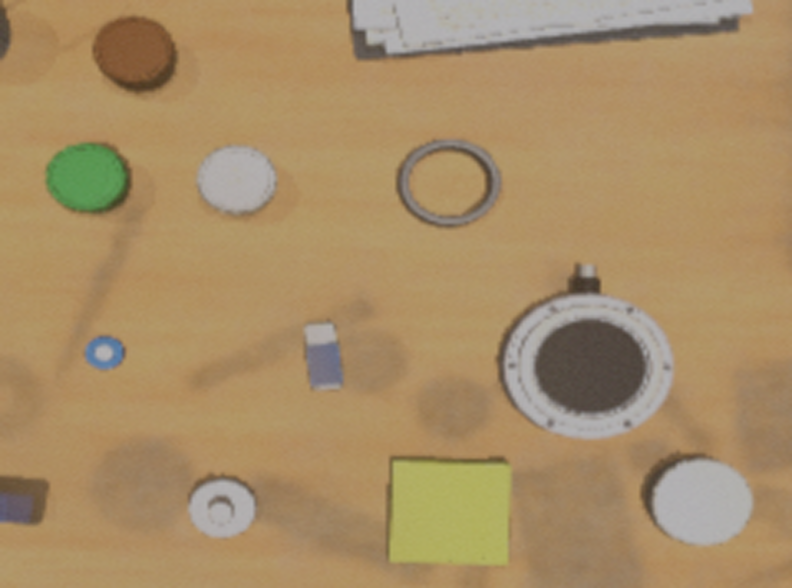

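The crop confirms the choices: grey ring at (450,182), white lid at (237,180), source at (104,352), cover at (222,508), and the detector window at (590,366). Next I move towards the collar.

Call:
apply_moves(
  targets=[
    [[0.75,-0.66,0,0,1],[0.75,-0.66,0,0,1],[0.75,-0.66,0,0,1],[0.75,-0.66,0,0,1],[0.75,-0.66,0,0,1],[0.75,-0.66,0,0,1],[0.75,-0.66,0,0,1],[0.75,-0.66,0,0,1]],
  ],
)

```text
clock: 0.82
eef_pos: [0.3694, 0.2704, 0.2482]
tool_rot: [0.129, 0.992, -0.0, -0.0]
ft_force: [0.6, 1.4, -0.2]
grip_width: 0.0855
grasp_force: 0.0
```

Call:
apply_moves(
  targets=[
    [[0.75,-0.66,0,0,1],[0.75,-0.66,0,0,1],[0.75,-0.66,0,0,1],[0.75,-0.66,0,0,1],[0.75,-0.66,0,0,1],[0.75,-0.66,-0.2,0,1],[0.6,-0.66,-0.4,0,1],[0.2,-0.3,-0.4,0,1]],
  ],
)

```text
clock: 1.48
eef_pos: [0.5839, 0.0717, 0.2075]
tool_rot: [0.131, 0.991, -0.0, 0.001]
ft_force: [-0.2, -0.6, 0.3]
grip_width: 0.0854
grasp_force: 0.0
```

```bash
python3 - <<'E'
from h import *
o=get_obs(); print(o["clock"],o["eef_pos"],o["tool_rot"],o["joint_pos"],o["grip_width"],o["ft_force"])
p,d,K,Rm,e=cam("wrist"); cv2.imwrite("pics/w1.png",p); print(e,Rm.round(2).tolist()); np.savez("w1.npz",p=p,d=d,Rm=Rm,e=e,K=K)
E
```

```text
1.4833 [0.58386351 0.07167013 0.20754403] [ 1.31496050e-01  9.91315565e-01 -3.05276872e-04  1.46482186e-03] [ 0.12278772  0.43290294  0.17247863  1.30769068 -0.0013289   0.3865422 ] 0.08537899447064853 [-0.19518422 -0.5744429   0.26509433]
[0.50715523 0.09196339 0.33230985] [[0.26, 0.92, 0.29], [0.97, -0.25, -0.08], [-0.0, 0.31, -0.95]]
```

View pics/w1.png

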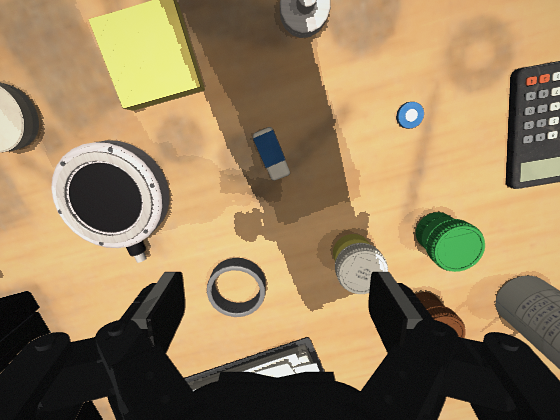

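The wrist view shows collar (237,287), white-lid pot (361,269), source (410,115), detector window (104,197) and the cover half cut off at (305,8). I'll measure from the depth.

```bash
cat >> h.py <<'E'
def circ(C,d,u,v,r,z0,z1):
    m=np.zeros(d.shape,np.uint8); cv2.circle(m,(u,v),r,1,-1)
    q=C[(m>0)&(d>0)&(C[...,2]>z0)&(C[...,2]<z1)]
    c,rad=cv2.minEnclosingCircle(q[:,:2].astype(np.float32)); return np.round(c,4),round(rad,4),np.median(q[:,2]).round(4),len(q)
E
python3 - <<'E'
from h import *
w=np.load("w1.npz"); C=cloud(w["d"],w["K"],w["Rm"],w["e"]); d=w["d"]
print("table",np.median(C[80:120,250:300,2]))
for n,u,v,r,a,b in [("collar",237,287,36,.018,.026),("sample",361,269,38,.05,.058),("source",410,115,20,.004,.01),("det",108,193,54,.028,.034)]: print(n,circ(C,d,u,v,r,a,b))
# detector window by colour, rays at z=.026; rim by depth
for n,(p,K,Rm,e),(u,v) in [("wrist",(w["p"],w["K"],w["Rm"],w["e"]),(104,197)),("top",(lambda c:(c[0],)+c[2:])(cam("top")),(358,231))]:
    m=(p.max(2)<60).astype(np.uint8); _,L,S,c=cv2.connectedComponentsWithStats(m); i=L[v,u]
    cs,_=cv2.findContours((L==i).astype(np.uint8),cv2.RETR_EXTERNAL,cv2.CHAIN_APPROX_NONE)
    q=np.array([ray(K,Rm,e,x,y,.026)[:2] for x,y in cs[0][:,0]],np.float32)
    print(n,cv2.fitEllipse(q),cv2.minEnclosingCircle(q))
E
```

```text
table -0.0005798535204757649
collar (array([ 0.6799, -0.0024]), 0.0333, np.float64(0.0211), 879)
sample (array([0.6736, 0.1341]), 0.0254, np.float64(0.0531), 1581)
source (array([0.5448, 0.218 ]), 0.0128, np.float64(0.0059), 550)
det (array([ 0.5422, -0.094 ]), 0.0472, np.float64(0.0293), 2243)
wrist ((0.5422308444976807, -0.09416528046131134), (0.06972793489694595, 0.07008866965770721), 29.99629783630371) ((0.5422989130020142, -0.09417510777711868), 0.03557105362415314)
top ((0.4439384341239929, -0.525179922580719), (0.0021623705979436636, 3.7761402130126953), 90.26622009277344) ((0.5806167125701904, -0.5245447158813477), 0.0034600829239934683)
```

Call:
apply_moves(
  targets=[
    [[0.48,-0.37,-0.6,0,1],[0.48,-0.37,-0.6,0,1],[0.48,-0.37,-0.6,0,1],[0.48,-0.37,-0.6,0,1],[0.48,-0.37,-0.6,0,1],[0,0,0,0,1],[0,0,0,0,1]],
  ],
)

```text
clock: 2.17
eef_pos: [0.6749, 0.0015, 0.0855]
tool_rot: [0.13, 0.992, -0.0, -0.003]
ft_force: [-0.6, 0.4, 0.2]
grip_width: 0.0854
grasp_force: 0.0
```

```bash
python3 - <<'E'
from h import *
o=get_obs(); print(o["clock"],o["eef_pos"],o["tool_rot"],o["ft_force"])
p,d,K,Rm,e=cam("wrist"); cv2.imwrite("pics/w2.png",p); np.savez("w2.npz",p=p,d=d,Rm=Rm,e=e,K=K)
E
```

```text
2.1667 [0.67485583 0.00145161 0.08552078] [ 1.29766833e-01  9.91540154e-01 -1.31442410e-04 -2.94528498e-03] [-0.64207229  0.42073883  0.22058165]
```

View pics/w2.png

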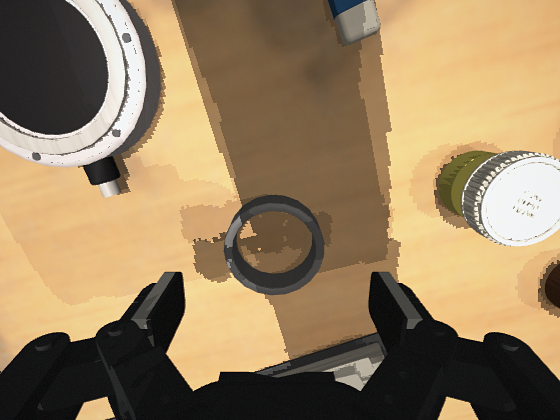

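The collar is centred at about (274,245), between the open pads at x 172 and 380. I'll refine its position and read the fingertip height from the depth.

```bash
python3 - <<'E'
from h import *
w=np.load("w2.npz"); d=w["d"]; C=cloud(d,w["K"],w["Rm"],w["e"]); o=get_obs()
print(o["eef_pos"],circ(C,d,274,245,58,.016,.028))
T=R.from_quat(o["tool_rot"]).as_matrix()
for u,v in [(168,280),(175,300),(384,280),(376,300)]: print(((C[v,u]-o["eef_pos"])@T).round(4), d[v,u])
E
```

```text
[0.67566972 0.00210042 0.08786758] (array([ 0.6801, -0.002 ]), 0.0331, np.float64(0.021), 2790)
[ 0.0131 -0.0464 -0.0047] 0.1326394
[ 0.0045 -0.0438 -0.0062] 0.133737
[ 0.0133  0.0434 -0.0051] 0.13203414
[ 0.0025  0.0416 -0.0032] 0.13714027
```

```bash
python3 - <<'E'
from h import *
w=np.load("w2.npz"); d=w["d"]; C=cloud(d,w["K"],w["Rm"],w["e"])
P=(C-np.array([0.67485583,0.00145161,0.08552078]))@R.from_quat([0.1297668,0.991540,-.0001314,-.002945]).as_matrix()
for v in (275,290,305,320,335,350): print(v,[tuple((P[v,u]*1000).round(0)) for u in (130,150,165,178,182)])
E
```

```text
275 [(np.float64(-36.0), np.float64(-109.0), np.float64(86.0)), (np.float64(-35.0), np.float64(-94.0), np.float64(85.0)), (np.float64(13.0), np.float64(-48.0), np.float64(-4.0)), (np.float64(11.0), np.float64(-43.0), np.float64(-1.0)), (np.float64(9.0), np.float64(-43.0), np.float64(4.0))]
290 [(np.float64(-49.0), np.float64(-111.0), np.float64(87.0)), (np.float64(8.0), np.float64(-53.0), np.float64(-8.0)), (np.float64(13.0), np.float64(-44.0), np.float64(-15.0)), (np.float64(6.0), np.float64(-43.0), np.float64(-3.0)), (np.float64(3.0), np.float64(-43.0), np.float64(2.0))]
305 [(np.float64(8.0), np.float64(-57.0), np.float64(-19.0)), (np.float64(13.0), np.float64(-46.0), np.float64(-26.0)), (np.float64(8.0), np.float64(-43.0), np.float64(-19.0)), (np.float64(-0.0), np.float64(-43.0), np.float64(-6.0)), (np.float64(-4.0), np.float64(-43.0), np.float64(0.0))]
320 [(np.float64(14.0), np.float64(-49.0), np.float64(-36.0)), (np.float64(12.0), np.float64(-43.0), np.float64(-34.0)), (np.float64(3.0), np.float64(-43.0), np.float64(-21.0)), (np.float64(-7.0), np.float64(-43.0), np.float64(-8.0)), (np.float64(-74.0), np.float64(-73.0), np.float64(85.0))]
335 [(np.float64(14.0), np.float64(-45.0), np.float64(-43.0)), (np.float64(6.0), np.float64(-44.0), np.float64(-33.0)), (np.float64(-2.0), np.float64(-43.0), np.float64(-23.0)), (np.float64(-89.0), np.float64(-78.0), np.float64(86.0)), (np.float64(-88.0), np.float64(-75.0), np.float64(85.0))]
350 [(np.float64(13.0), np.float64(-43.0), np.float64(-49.0)), (np.float64(18.0), np.float64(-34.0), np.float64(-55.0)), (np.float64(-8.0), np.float64(-43.0), np.float64(-25.0)), (np.float64(-103.0), np.float64(-79.0), np.float64(85.0)), (np.float64(-102.0), np.float64(-76.0), np.float64(84.0))]
```

Call:
apply_moves(
  targets=[
    [[0,0,-0.3,0,1],[0,0,-0.4,0,1],[0,0,0,0,1],[0,0,0,0,1]],
  ],
)

```text
clock: 2.55
eef_pos: [0.6756, 0.0023, 0.061]
tool_rot: [0.129, 0.992, 0.0, -0.0]
ft_force: [-0.1, 0.9, 0.3]
grip_width: 0.0855
grasp_force: 0.0
```

Call:
apply_moves(
  targets=[
    [[0.11,-0.11,-0.3,0,1],[0,0,-0.4,0,1],[0,0,-0.38,0,1],[0,0,0,0,1],[0,0,0,0,-1],[0,0,0,0,-1],[0,0,0,0,-1],[0,0,0,0,-1]],
  ],
)

```text
clock: 3.22
eef_pos: [0.6822, -0.0032, 0.0189]
tool_rot: [0.13, 0.992, 0.0, 0.002]
ft_force: [-0.9, -0.7, 2.8]
grip_width: 0.0637
grasp_force: 66.2
```

Call:
apply_moves(
  targets=[
    [[0,0,0.5,0,-1],[0,0,0.5,0,-1],[-0.5,-0.33,0.5,0,-1],[-0.8,-0.53,0,0,-1],[-0.8,-0.53,0,0,-1],[-0.8,-0.53,0,0,-1],[-0.5,-0.33,0,0,-1],[0,0,0,0,-1]],
  ],
)

```text
clock: 3.88
eef_pos: [0.5397, -0.0954, 0.0772]
tool_rot: [0.132, 0.991, -0.001, -0.002]
ft_force: [-1.1, 0.5, -1.6]
grip_width: 0.063
grasp_force: 66.3
```

```bash
python3 - <<'E'
from h import *
o=get_obs(); print(o["eef_pos"],o["grip_width"],o["ft_force"])
p,d,K,Rm,e=cam("wrist"); cv2.imwrite("pics/w3.png",p); np.savez("w3.npz",p=p,d=d,Rm=Rm,e=e,K=K); print(get_obs()["eef_pos"])
E
```

```text
[ 0.53968594 -0.09543119  0.07723978] 0.06301754537269884 [-1.10477165  0.51875954 -1.64135612]
[ 0.54265784 -0.09446693  0.07767433]
```

View pics/w3.png

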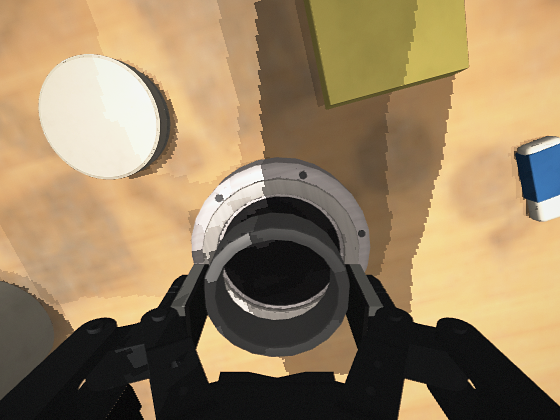

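The collar is in the grip, its top ring centred at about (277,292), above the recess at about (283,243). I'll measure the offset in the hand.

```bash
python3 - <<'E'
from h import *
w=np.load("w3.npz"); d=w["d"]; C=cloud(d,w["K"],w["Rm"],w["e"]); print(d[345,277],C[345,277],C[232,277])
P=C-np.array([0.53968594,-0.09543119,0.07723978])
m=np.zeros(d.shape,np.uint8); cv2.circle(m,(277,292),68,1,-1)
q=P[(m>0)&(P[...,2]>.0)&(P[...,2]<.012)&(np.hypot(P[...,0],P[...,1])<.04)]
print(cv2.minEnclosingCircle(q[:,:2].astype(np.float32)),np.median(q[:,2]))
print(circ(C,d,283,235,95,.027,.033)); print(get_obs()["eef_pos"])
E
```

```text
0.15121746 [ 0.56505262 -0.10243096  0.07688994] [ 0.50891951 -0.08729592  0.07927278]
((-0.0014496392104774714, -0.00026637641713023186), 0.03325633332133293) 0.0021980608822592673
(array([ 0.5364, -0.0941]), 0.05, np.float64(0.0292), 4677)
[ 0.54265784 -0.09446693  0.07767433]
```

Call:
apply_moves(
  targets=[
    [[0.02,0.01,-0.2,0,-1],[0,0,-0.3,0,-1],[0,0,-0.15,0,-1],[0,0,-0.1,0,-1],[0,0,0,0,-1],[0,0,0,0,-1]],
  ],
)

```text
clock: 4.43
eef_pos: [0.546, -0.0923, 0.0467]
tool_rot: [0.129, 0.992, 0.0, -0.0]
ft_force: [0.0, 0.6, -0.6]
grip_width: 0.0637
grasp_force: 66.3
```

Call:
apply_moves(
  targets=[
    [[-0.06,-0.04,0,0,-1],[0,0,-0.03,0,-1],[0,0,-0.02,0,-1],[0,0,0,0,-1]],
  ],
)

```text
clock: 4.77
eef_pos: [0.5433, -0.0944, 0.0453]
tool_rot: [0.13, 0.992, 0.0, 0.0]
ft_force: [-0.3, -1.0, -0.3]
grip_width: 0.0635
grasp_force: 66.3
```

Call:
apply_moves(
  targets=[
    [[0,0,-0.03,0,-1],[0,0,-0.02,0,-1],[0,0,0,0,-1]],
  ],
)

```text
clock: 5.02
eef_pos: [0.5435, -0.0945, 0.0448]
tool_rot: [0.13, 0.992, -0.0, 0.001]
ft_force: [-3.2, 1.7, 9.2]
grip_width: 0.0635
grasp_force: 67.4
```

Call:
apply_moves(
  targets=[
    [[0,0,0,0,0.4],[0,0,0,0,1],[0,0,0,0,1],[0,0,0.4,0,1],[0,0,0.9,0,1],[0,0,0.9,0,1],[0.1,0.2,0.6,0,1],[0.4,0.75,0,0,1]],
  ],
)

```text
clock: 5.68
eef_pos: [0.5657, -0.0598, 0.1616]
tool_rot: [0.132, 0.991, -0.001, 0.005]
ft_force: [1.6, -0.8, 0.2]
grip_width: 0.0857
grasp_force: 0.0
```

```bash
python3 - <<'E'
from h import *
p,d,K,Rm,e=cam("top"); C=cloud(d,K,Rm,e); cv2.imwrite("pics/t2.png",cv2.resize(p[180:290,290:440],None,fx=4,fy=4))
print(circ(C,d,358,231,40,.04,.055),get_obs()["eef_pos"])
E
```

```text
(array([ 0.534 , -0.0844]), 0.0282, np.float64(0.0477), 100) [ 0.56862096 -0.05221805  0.15922916]
```

View pics/t2.png

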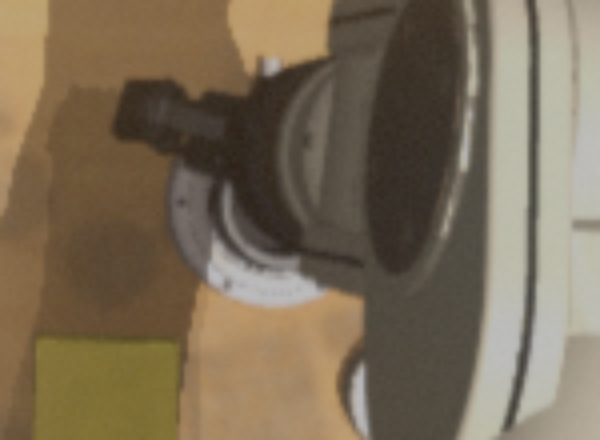

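The arm hides the recess in this view, at about (250,215); the collar's top reads z = 0.048, so it is seated. I'll check again with the wrist camera on the way.

Call:
apply_moves(
  targets=[
    [[0.44,0.78,0,0,1],[0.44,0.78,0,0,1],[0.44,0.78,0,0,1],[0,0,0,0,1],[0,0,0,0,1]],
  ],
)

```text
clock: 6.15
eef_pos: [0.6164, 0.0391, 0.1541]
tool_rot: [0.128, 0.992, -0.0, -0.0]
ft_force: [-1.6, -1.7, -0.4]
grip_width: 0.0852
grasp_force: 0.0
```

```bash
python3 - <<'E'
from h import *
p,d,K,Rm,e=cam("wrist"); C=cloud(d,K,Rm,e); np.savez("w4.npz",p=p,d=d,Rm=Rm,e=e,K=K)
k=(d>0)&(C[...,2]>.042)&(C[...,2]<.054)&(np.hypot(C[...,0]-.542,C[...,1]+.094)<.045); q=C[k]
print(len(q)); 
if len(q)>50: print(cv2.minEnclosingCircle(q[:,:2].astype(np.float32)),np.percentile(q[:,2],[10,50,90]))
for s in(-1,1): 
  h=q[(q[:,0]-.542)*s>.01]; print(np.median(h[:,2]), np.median(q[(q[:,1]+.094)*s>.01][:,2]))
k=(d>0)&(C[...,2]>.048)&(C[...,2]<.058)&(np.hypot(C[...,0]-.6736,C[...,1]-.134)<.035); q=C[k]
print(len(q),cv2.minEnclosingCircle(q[:,:2].astype(np.float32)),np.median(q[:,2]))
k=(d>0)&(C[...,2]>.028)&(C[...,2]<.034)&(np.hypot(C[...,0]-.542,C[...,1]+.094)<.06); q=C[k]
print(len(q),cv2.minEnclosingCircle(q[:,:2].astype(np.float32)))
print(get_obs()["eef_pos"])
E
```

```text
2582
((0.5421876907348633, -0.09393403679132462), 0.033340152353048325) [0.04384814 0.04687143 0.04794153]
0.0469320773025515 0.04678944884262824
0.04690315799770724 0.04687319757978092
2886 ((0.6733039617538452, 0.1343715786933899), 0.02559441514313221) 0.053032262691650095
3451 ((0.5428520441055298, -0.09406912326812744), 0.04711337760090828)
[0.61569579 0.0378084  0.15412574]
```

Call:
apply_moves(
  targets=[
    [[0.4,0.67,0,0,0.6],[0.4,0.67,-0.2,0,0.6],[0.4,0.67,-0.4,0,0.6],[0.24,0.4,-0.5,0,0.6],[0,0,0,0,0.6],[0,0,0,0,0.6],[0,0,0,0,0.6]],
  ],
)

```text
clock: 6.78
eef_pos: [0.6731, 0.1319, 0.1112]
tool_rot: [0.13, 0.991, -0.0, -0.0]
ft_force: [0.4, -0.1, 1.1]
grip_width: 0.0684
grasp_force: 0.0
```

Call:
apply_moves(
  targets=[
    [[0,0.06,-0.4,0,0.6],[0,0,-0.5,0,0.6],[0,0,-0.45,0,0.6],[0,0,-0.1,0,0.6],[0,0,0,0,0.6],[0,0,0,0,-1],[0,0,0,0,-1],[0,0,0,0,-1]],
  ],
)

```text
clock: 7.45
eef_pos: [0.6753, 0.1358, 0.0559]
tool_rot: [0.13, 0.992, 0.001, 0.002]
ft_force: [1.3, -0.7, 4.8]
grip_width: 0.0479
grasp_force: 62.6
```

Call:
apply_moves(
  targets=[
    [[0,0,0.4,0,-1],[0,0,0.8,0,-1],[0,0,0.8,0,-1],[-0.2,-0.35,0.2,0,-1],[-0.4,-0.7,0,0,-1],[-0.5,-0.87,0,0,-1],[-0.5,-0.87,0,0,-1],[-0.5,-0.87,0,0,-1]],
  ],
)

```text
clock: 8.12
eef_pos: [0.589, -0.0114, 0.1422]
tool_rot: [0.129, 0.992, 0.0, 0.001]
ft_force: [0.1, -1.1, -0.9]
grip_width: 0.0483
grasp_force: 62.1
```

Call:
apply_moves(
  targets=[
    [[-0.5,-0.87,0,0,-1],[-0.4,-0.7,0,0,-1],[-0.28,-0.5,0,0,-1],[0,0,0,0,-1],[0,0,0,0,-1],[0,0,0,0,-1]],
  ],
)

```text
clock: 8.62
eef_pos: [0.5432, -0.093, 0.142]
tool_rot: [0.13, 0.992, 0.0, 0.001]
ft_force: [-0.8, 0.8, -0.7]
grip_width: 0.0482
grasp_force: 62.1
```

```bash
python3 - <<'E'
from h import *
o=get_obs();p,d,K,Rm,e=cam("wrist"); C=cloud(d,K,Rm,e); cv2.imwrite("pics/w5.png",p); np.savez("w5.npz",p=p,d=d,Rm=Rm,e=e,K=K)
P=C-o["eef_pos"]; k=(d>0)&(P[...,2]>-.01)&(P[...,2]<.008)&(np.hypot(P[...,0]+.002,P[...,1])<.035); q=P[k]
T=R.from_quat(o["tool_rot"]).as_matrix(); k2=np.abs(q@T[:,1])<.0235
print(len(q),cv2.minEnclosingCircle(q[k2][:,:2].astype(np.float32)),np.percentile(q[k2][:,2],[10,50,90]), "toolx",np.percentile(q[k2]@T[:,0],[0,100]),T[:,0])
print(o["eef_pos"],get_obs()["eef_pos"])
E
```

```text
9725 ((-0.0011134648229926825, 0.0004536118358373642), 0.025429869070649147) [-0.00408083 -0.00279519 -0.00184737] toolx [-0.02344802  0.02597134] [-0.96641201  0.25699031 -0.00195335]
[ 0.5432433  -0.09300589  0.14198824] [ 0.54331951 -0.09254189  0.14171043]
```

View pics/w5.png

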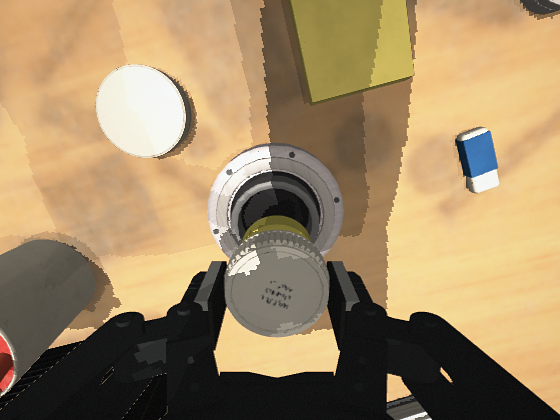

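The pot is held upright, its lid centred at (277,290), with the collar seated in the recess below at (275,205). Lowering it now.

Call:
apply_moves(
  targets=[
    [[0,-0.05,-0.2,0,-1],[0,0,-0.4,0,-1],[0,0,-0.2,0,-1],[0,0,0,0,-1],[0,0,0,0,-1]],
  ],
)

```text
clock: 9.08
eef_pos: [0.542, -0.0944, 0.1081]
tool_rot: [0.129, 0.992, 0.0, -0.001]
ft_force: [0.1, 0.3, -0.8]
grip_width: 0.0483
grasp_force: 62.1
```

Bottom at 0.052. I correct x by about 1 mm and go on.

Call:
apply_moves(
  targets=[
    [[0.03,0,-0.15,0,-1],[0,0,-0.25,0,-1],[0,0,-0.15,0,-1],[0,0,0,0,-1],[0,0,0,0,-1]],
  ],
)

```text
clock: 9.5
eef_pos: [0.543, -0.0951, 0.0864]
tool_rot: [0.13, 0.992, 0.0, -0.001]
ft_force: [-0.6, 0.7, -0.8]
grip_width: 0.0481
grasp_force: 62.1
```

Call:
apply_moves(
  targets=[
    [[0,0.01,-0.07,0,-1],[0,0,-0.03,0,-1],[0,0,-0.02,0,-1],[0,0,0,0,-1]],
  ],
)

```text
clock: 9.83
eef_pos: [0.5436, -0.0948, 0.0823]
tool_rot: [0.13, 0.992, 0.0, -0.0]
ft_force: [-0.9, 0.2, -0.7]
grip_width: 0.0482
grasp_force: 62.1
```

Call:
apply_moves(
  targets=[
    [[0,0,-0.03,0,-1],[0,0,-0.02,0,-1],[0,0,0,0,-1]],
  ],
)

```text
clock: 10.08
eef_pos: [0.5439, -0.0949, 0.0818]
tool_rot: [0.13, 0.992, -0.0, 0.001]
ft_force: [-1.9, 0.9, 7.3]
grip_width: 0.0481
grasp_force: 63.1
```

Call:
apply_moves(
  targets=[
    [[0,0,0,0,0],[0,0,0,0,0.6],[0,0,0,0,0.6],[0,0,0.4,0,0.6],[0,0,0.8,0,0.6],[0,0,0.8,0,0.6],[0,0.5,0,0,0.6],[0,1,0,0,0.6]],
  ],
)

```text
clock: 10.75
eef_pos: [0.5461, -0.0376, 0.1631]
tool_rot: [0.133, 0.991, -0.001, 0.004]
ft_force: [0.3, -1.1, -0.9]
grip_width: 0.0683
grasp_force: 0.0
```

Call:
apply_moves(
  targets=[
    [[0,1,0,0,0.2],[0,1,0,0,0.2],[0,1,0,0,0],[0,0.6,0,0,0],[0,0,0,0,0],[0,0,0,0,0]],
  ],
)

```text
clock: 11.25
eef_pos: [0.5435, 0.1106, 0.1601]
tool_rot: [0.128, 0.992, -0.0, -0.0]
ft_force: [-0.2, 0.6, -0.3]
grip_width: 0.0427
grasp_force: 0.0
```

```bash
python3 - <<'E'
from h import *
o=get_obs();p,d,K,Rm,e=cam("wrist"); C=cloud(d,K,Rm,e); cv2.imwrite("pics/w6.png",p); np.savez("w6.npz",p=p,d=d,Rm=Rm,e=e,K=K)
def f(x,y,r,a,b):
    k=(d>0)&(C[...,2]>a)&(C[...,2]<b)&(np.hypot(C[...,0]-x,C[...,1]-y)<r); q=C[k]
    if len(q)<20: return len(q)
    A=np.c_[q[:,:2]-q[:,:2].mean(0),np.ones(len(q))]; return len(q),cv2.minEnclosingCircle(q[:,:2].astype(np.float32)),np.linalg.lstsq(A,q[:,2],rcond=None)[0].round(4)
print("lid",f(.5422,-.094,.04,.07,.088)); print("collar",f(.5422,-.094,.04,.042,.052)); print("source",f(.5448,.218,.025,.004,.011)); print("cover",f(.431,.136,.03,.015,.024)); print("knob",f(.431,.136,.03,.036,.05))
print(o["eef_pos"],get_obs()["eef_pos"])
E
```

```text
lid (2688, ((0.5432366132736206, -0.09355183690786362), 0.02533828467130661), array([ 0.0277, -0.0924,  0.0779]))
collar (2067, ((0.5419432520866394, -0.09318140894174576), 0.033044394105672836), array([ 0.0026, -0.0144,  0.0459]))
source (635, ((0.5449090003967285, 0.2182626873254776), 0.013130081817507744), array([-0.0018,  0.0118,  0.0058]))
cover (2304, ((0.42964968085289, 0.13824322819709778), 0.022044332697987556), array([-0.0034,  0.0008,  0.0193]))
knob (446, ((0.42939430475234985, 0.1379774510860443), 0.008217967115342617), array([-0.0437,  0.0225,  0.0412]))
[0.54351451 0.11059727 0.16007646] [0.54351792 0.10940736 0.1600733 ]
```

View pics/w6.png

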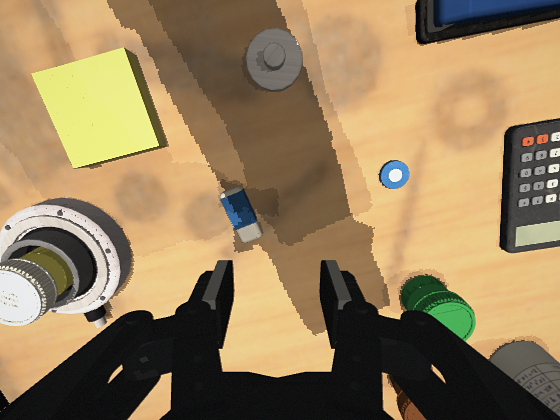

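The pot stands in the collar, lid at (15,290). The source is at (395,175) and the cover at (274,58). Going to the source.

Call:
apply_moves(
  targets=[
    [[0.04,0.6,-0.3,0,0],[0,0.7,-0.6,0,0],[0,0.7,-0.6,0,0],[0,0.6,-0.6,0,0],[0,0.12,-0.4,0,0],[0,0,0,0,0],[0,0,0,0,0],[0,0,0,0,0]],
  ],
)

```text
clock: 11.97
eef_pos: [0.5462, 0.2166, 0.0613]
tool_rot: [0.131, 0.991, 0.0, 0.001]
ft_force: [-0.0, -1.0, 0.4]
grip_width: 0.0431
grasp_force: 0.0
```

Call:
apply_moves(
  targets=[
    [[-0.03,0.04,-0.3,0,0],[0,0,-0.4,0,0],[0,0,-0.3,0,0],[0,0,0,0,0],[0,0,0,0,0],[0,0,0,0,0]],
  ],
)

```text
clock: 12.47
eef_pos: [0.5455, 0.2192, 0.0221]
tool_rot: [0.13, 0.991, 0.001, 0.001]
ft_force: [0.2, -0.2, 0.4]
grip_width: 0.0425
grasp_force: 0.0
```

Call:
apply_moves(
  targets=[
    [[0,-0.02,-0.05,0,0],[0,0,-0.04,0,0],[0,0,0,0,0],[0,0,0,0,-1],[0,0,0,0,-1],[0,0,0,0,-1],[0,0,0,0,-1]],
  ],
)

```text
clock: 13.05
eef_pos: [0.5445, 0.2191, 0.0174]
tool_rot: [0.129, 0.992, 0.0, 0.001]
ft_force: [-0.8, 0.2, 4.3]
grip_width: 0.0219
grasp_force: 60.2
```

Call:
apply_moves(
  targets=[
    [[0,0,0.3,0,-1],[0,0,0.7,0,-1],[0,0,0.9,0,-1],[0,0,0.9,0,-1],[0,-0.4,0.4,0,-1],[0,-0.8,0,0,-1],[0,-0.9,0,0,-1],[0,-0.9,0,0,-1]],
  ],
)

```text
clock: 13.72
eef_pos: [0.544, 0.0983, 0.1451]
tool_rot: [0.128, 0.992, 0.0, 0.0]
ft_force: [0.7, -0.8, -1.0]
grip_width: 0.0218
grasp_force: 58.8
```

Call:
apply_moves(
  targets=[
    [[0,-0.9,0,0,-1],[0,-0.9,0,0,-1],[0,-0.9,0,0,-1],[0,-0.9,0,0,-1],[0,-0.6,0,0,-1],[0,0,0,0,-1],[0,0,0,0,-1],[0,0,0,0,-1]],
  ],
)

```text
clock: 14.38
eef_pos: [0.5438, -0.0688, 0.1444]
tool_rot: [0.13, 0.992, 0.0, -0.0]
ft_force: [-0.3, 0.8, -0.2]
grip_width: 0.0215
grasp_force: 58.9
```

```bash
python3 - <<'E'
from h import *
o=get_obs();p,d,K,Rm,e=cam("wrist"); C=cloud(d,K,Rm,e); cv2.imwrite("pics/w7.png",p); np.savez("w7.npz",p=p,d=d,Rm=Rm,e=e,K=K)
k=(d>0)&(C[...,2]>.076)&(C[...,2]<.084)&(np.hypot(C[...,0]-.5432,C[...,1]+.094)<.035); q=C[k]
print(o["eef_pos"],len(q),cv2.minEnclosingCircle(q[:,:2].astype(np.float32)),np.median(q[:,2]))
E
```

```text
[ 0.54377884 -0.06877163  0.14438184] 3381 ((0.5430679321289062, -0.09499961882829666), 0.025295576080679893) 0.07907476323924939
```

View pics/w7.png

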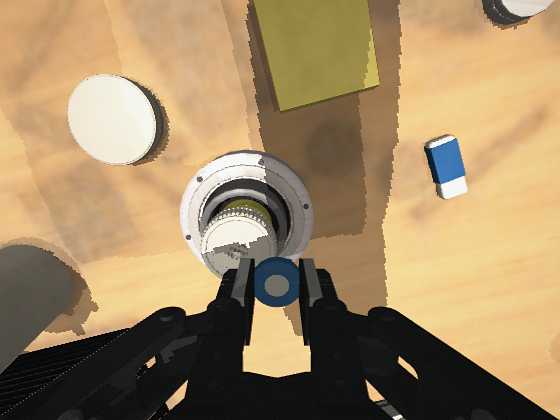

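The source is held flat at (277,282) with the lid at (238,245) below. I'll measure the offset in the hand.

```bash
python3 - <<'E'
from h import *
w=np.load("w7.npz"); p,d=w["p"],w["d"]; C=cloud(d,w["K"],w["Rm"],w["e"]); o=np.array([.54378,-.06877,.14438])
P=C-o; m=np.zeros(d.shape,np.uint8); cv2.circle(m,(277,282),28,1,-1)
q=P[(m>0)&(P[...,2]<-.005)&(P[...,2]>-.02)&(np.abs(P@R.from_quat([.13,.992,0,0]).as_matrix()[:,1])<.0105)]; T=R.from_quat([.13,.9915,0,0]).as_matrix()
print(np.median(q[:,2]),np.percentile(q@T[:,0],[1,99]),T[:,0])
print(get_obs()["eef_pos"])
E
```

```text
-0.011561723185829306 [-0.01198674  0.01193097] [-0.96619906  0.25779715  0.        ]
[ 0.54388086 -0.068225    0.14442496]
```

Call:
apply_moves(
  targets=[
    [[-0.02,-0.36,0,0,-1],[0,-0.3,-0.2,0,-1],[0,0,-0.4,0,-1],[0,0,-0.3,0,-1],[0,0,0,0,-1],[0,0,0,0,-1],[0,0,0,0,-1]],
  ],
)

```text
clock: 15.02
eef_pos: [0.5436, -0.0951, 0.1089]
tool_rot: [0.129, 0.992, 0.0, 0.0]
ft_force: [-0.4, -0.0, 0.0]
grip_width: 0.0219
grasp_force: 58.9
```

Call:
apply_moves(
  targets=[
    [[-0.01,0.02,-0.15,0,-1],[0,0,-0.08,0,-1],[0,0,0,0,-1],[0,0,0,0,-1]],
  ],
)

```text
clock: 15.35
eef_pos: [0.5427, -0.0947, 0.0994]
tool_rot: [0.129, 0.992, 0.0, -0.0]
ft_force: [-0.1, 0.8, 0.3]
grip_width: 0.0216
grasp_force: 58.9
```

Call:
apply_moves(
  targets=[
    [[0,0,-0.04,0,-1],[0,0,-0.02,0,-1],[0,0,0,0,-1]],
  ],
)

```text
clock: 15.6
eef_pos: [0.5432, -0.0948, 0.0978]
tool_rot: [0.13, 0.992, 0.0, 0.001]
ft_force: [-0.2, 0.6, 4.2]
grip_width: 0.0219
grasp_force: 60.9
```

Call:
apply_moves(
  targets=[
    [[0,0,0,0,-0.3],[0,0,0,0,0],[0,0,0,0,0],[0,0,0.4,0,0],[0,0,0.8,0,0],[0,0,0.5,0,0],[-0.3,0.6,0,0,0],[-0.4,0.85,0,0,0]],
  ],
)

```text
clock: 16.27
eef_pos: [0.5171, -0.0383, 0.1668]
tool_rot: [0.132, 0.991, -0.0, 0.003]
ft_force: [0.7, 0.6, -1.3]
grip_width: 0.0432
grasp_force: 0.0
```

Call:
apply_moves(
  targets=[
    [[-0.4,0.85,0,0,0],[-0.4,0.85,0,0,0],[-0.4,0.85,0,0,-0.2],[-0.4,0.85,0,0,-0.2],[-0.4,0.7,0,0,-0.2],[0,0,0,0,-0.2],[0,0,0,0,-0.2],[0,0,0,0,-0.2]],
  ],
)

```text
clock: 16.93
eef_pos: [0.4351, 0.1271, 0.1651]
tool_rot: [0.129, 0.992, -0.0, 0.0]
ft_force: [-0.0, -0.3, -0.2]
grip_width: 0.0339
grasp_force: 0.0
```

```bash
python3 - <<'E'
from h import *
p,d,K,Rm,e=cam("top"); C=cloud(d,K,Rm,e); cv2.imwrite("pics/t3.png",cv2.resize(p[180:290,290:440],None,fx=4,fy=4,interpolation=cv2.INTER_CUBIC))
def f(x,y,r,a,b,C=C,d=d):
    k=(d>0)&(C[...,2]>a)&(C[...,2]<b)&(np.hypot(C[...,0]-x,C[...,1]-y)<r); q=C[k]
    return (len(q),cv2.minEnclosingCircle(q[:,:2].astype(np.float32)),np.median(q[:,2])) if len(q)>5 else len(q)
print("lid+src",f(.547,-.094,.04,.07,.095)); 
hsv=cv2.cvtColor(p,cv2.COLOR_BGR2HSV); b=((hsv[...,0]>95)&(hsv[...,0]<130)&(hsv[...,1]>90)).astype(np.uint8)
k=(b>0)&(d>0)&(np.hypot(C[...,0]-.547,C[...,1]+.094)<.03); q=C[k]; print("src",len(q),cv2.minEnclosingCircle(q[:,:2].astype(np.float32)),np.median(q[:,2]))
p,d,K,Rm,e=cam("wrist"); C=cloud(d,K,Rm,e); print("cover",f(.4296,.138,.03,.015,.024,C,d),"knob",f(.4296,.138,.03,.036,.05,C,d)); print(get_obs()["eef_pos"])
E
```

```text
lid+src (511, ((0.5449633598327637, -0.09637259691953659), 0.025325478985905647), np.float64(0.08051298708087451))
src 64 ((0.5456610918045044, -0.09636137634515762), 0.01142483577132225) 0.08697583055180269
cover (1503, ((0.4291859567165375, 0.13798636198043823), 0.02184424176812172), np.float64(0.01932791569566772)) knob (297, ((0.4293235242366791, 0.1381399929523468), 0.008012199774384499), np.float64(0.041186285640936876))
[0.43547965 0.12636356 0.16508245]
```

View pics/t3.png

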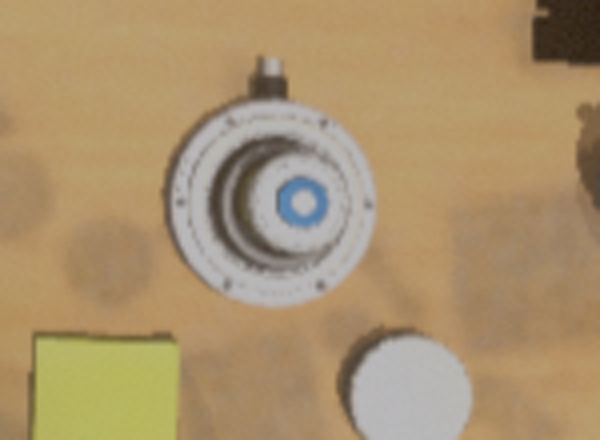

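The source sits in the middle of the lid at (303,202), and top-view depth puts the two centres within 1 mm of each other. The cover is next.

Call:
apply_moves(
  targets=[
    [[-0.15,0.29,-0.3,0,-0.2],[0,0,-0.7,0,-0.2],[0,0,-0.7,0,-0.2],[0,0,-0.4,0,-0.2],[0,0,0,0,-0.2],[0,0,0,0,-0.2],[0,0,0,0,-0.2]],
  ],
)

```text
clock: 17.62
eef_pos: [0.4301, 0.1384, 0.082]
tool_rot: [0.13, 0.991, 0.0, 0.001]
ft_force: [-0.1, 0.3, 0.1]
grip_width: 0.0342
grasp_force: 0.0
```

Call:
apply_moves(
  targets=[
    [[-0.02,0,-0.3,0,-0.2],[0,0,-0.5,0,-0.2],[0,0,-0.2,0,-0.2],[0,0,0,0,-0.2],[0,0,0,0,-0.2]],
  ],
)

```text
clock: 18.03
eef_pos: [0.4285, 0.1388, 0.0418]
tool_rot: [0.13, 0.992, 0.0, 0.0]
ft_force: [0.0, 0.7, -0.3]
grip_width: 0.0344
grasp_force: 0.0
```

Call:
apply_moves(
  targets=[
    [[0.02,-0.02,-0.02,0,-0.2],[0,0,0,0,-0.2],[0,0,0,0,-1],[0,0,0,0,-1],[0,0,0,0,-1],[0,0,0,0,-1]],
  ],
)

```text
clock: 18.53
eef_pos: [0.4295, 0.1383, 0.0411]
tool_rot: [0.13, 0.992, 0.0, 0.001]
ft_force: [-1.3, 0.1, 5.7]
grip_width: 0.0135
grasp_force: 58.5
```

Call:
apply_moves(
  targets=[
    [[0,0,0.3,0,-1],[0,0,0.8,0,-1],[0,0,0.9,0,-1],[0,0,0.9,0,-1],[0,0,0.7,0,-1],[0,0,0,0,-1],[0.2,-0.4,0,0,-1],[0.4,-0.8,0,0,-1]],
  ],
)

```text
clock: 19.2
eef_pos: [0.452, 0.0918, 0.1844]
tool_rot: [0.127, 0.992, 0.001, -0.0]
ft_force: [0.9, 0.3, -1.4]
grip_width: 0.0137
grasp_force: 58.7
```

Call:
apply_moves(
  targets=[
    [[0.4,-0.8,0,0,-1],[0.4,-0.8,0,0,-1],[0.4,-0.8,0,0,-1],[0.4,-0.8,0,0,-1],[0.2,-0.4,0,0,-1],[0,0,0,0,-1],[0,0,0,0,-1],[0,0,0,0,-1]],
  ],
)

```text
clock: 19.87
eef_pos: [0.5238, -0.0535, 0.1833]
tool_rot: [0.129, 0.992, 0.0, -0.001]
ft_force: [0.4, -0.0, -2.1]
grip_width: 0.0135
grasp_force: 58.8
```

```bash
python3 - <<'E'
from h import *
o=get_obs();p,d,K,Rm,e=cam("wrist"); C=cloud(d,K,Rm,e); cv2.imwrite("pics/w8.png",p); np.savez("w8.npz",p=p,d=d,Rm=Rm,e=e,K=K)
T=R.from_quat(o["tool_rot"]).as_matrix(); P=C-o["eef_pos"]
k=(d>0)&(P[...,2]>-.027)&(P[...,2]<-.015)&(np.hypot(P[...,0],P[...,1])<.027)&(np.abs(P@T[:,1])>0); q=P[k]; print("cover",len(q),cv2.minEnclosingCircle(q[:,:2].astype(np.float32)),np.percentile(q@T[:,0],[1,99]),np.percentile(q[:,2],[5,50,95]))
k=(d>0)&(C[...,2]>.076)&(C[...,2]<.09)&(np.hypot(C[...,0]-.5432,C[...,1]+.094)<.03); q=C[k]; print("lid",len(q),cv2.minEnclosingCircle(q[:,:2].astype(np.float32)))
hsv=cv2.cvtColor(p,cv2.COLOR_BGR2HSV); b=(hsv[...,0]>95)&(hsv[...,0]<130)&(hsv[...,1]>90)
q=C[k&b]; print("src",len(q)); 
if len(q)>10: print(cv2.minEnclosingCircle(q[:,:2].astype(np.float32)))
print(o["eef_pos"])
E
```

```text
cover 2121 ((-0.0006135351723060012, -0.00014863640535622835), 0.021893199533224106) [0.00319577 0.02154248] [-0.02488341 -0.02191318 -0.01922855]
lid 1740 ((0.5420641899108887, -0.09562284499406815), 0.02496185712516308)
src 413
((0.5432353019714355, -0.0954655259847641), 0.012788461521267891)
[ 0.52384981 -0.05345522  0.18330333]
```

View pics/w8.png

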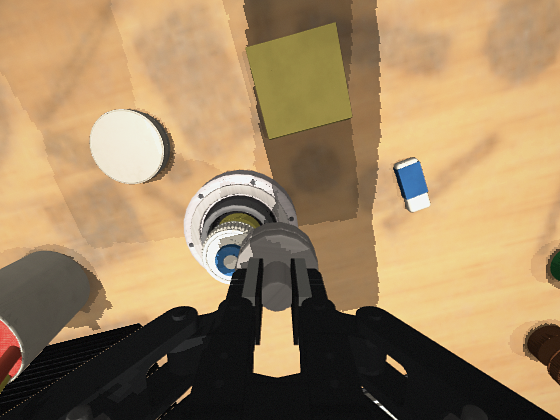

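The cover is gripped by its knob at (277,295); the source at (229,260) is still in the middle of the lid. Moving over and lowering.

Call:
apply_moves(
  targets=[
    [[0.25,-0.5,0,0,-1],[0.25,-0.54,0,0,-1],[0,0,-0.2,0,-1],[0,0,-0.4,0,-1],[0,0,-0.4,0,-1],[0,0,0,0,-1],[0,0,0,0,-1],[0,0,0,0,-1]],
  ],
)

```text
clock: 20.58
eef_pos: [0.5449, -0.0947, 0.145]
tool_rot: [0.129, 0.992, 0.0, 0.0]
ft_force: [0.6, 0.6, -1.0]
grip_width: 0.0132
grasp_force: 58.8
```

Call:
apply_moves(
  targets=[
    [[-0.03,-0.01,-0.2,0,-1],[0,0,-0.2,0,-1],[0,0,0,0,-1],[0,0,0,0,-1],[0,0,0,0,-1]],
  ],
)

```text
clock: 21.0
eef_pos: [0.5436, -0.096, 0.1283]
tool_rot: [0.13, 0.992, 0.0, -0.0]
ft_force: [-0.3, 0.8, -0.6]
grip_width: 0.0133
grasp_force: 58.8
```

Call:
apply_moves(
  targets=[
    [[0,0.02,-0.1,0,-1],[0,0,-0.05,0,-1],[0,0,0,0,-1],[0,0,0,0,-1]],
  ],
)

```text
clock: 21.33
eef_pos: [0.5435, -0.0952, 0.1221]
tool_rot: [0.13, 0.992, -0.0, -0.0]
ft_force: [-0.2, -0.3, -1.0]
grip_width: 0.0135
grasp_force: 58.9
```

Call:
apply_moves(
  targets=[
    [[0,0,-0.03,0,-1],[0,0,-0.02,0,-1],[0,0,0,0,-1]],
  ],
)

```text
clock: 21.58
eef_pos: [0.5441, -0.0953, 0.1217]
tool_rot: [0.13, 0.992, -0.0, 0.001]
ft_force: [-2.5, -0.3, 5.9]
grip_width: 0.0132
grasp_force: 59.7
```

Call:
apply_moves(
  targets=[
    [[0,0,0,0,-0.5],[0,0,0,0,-0.2],[0,0,0,0,-0.2],[0,0,0.4,0,-0.2],[0,0,0.8,0,-0.2],[0,0,0.4,0,-0.2],[0,0.5,0,0,-0.2],[0,0.9,0,0,-0.2]],
  ],
)

```text
clock: 22.25
eef_pos: [0.5451, -0.0415, 0.1859]
tool_rot: [0.132, 0.991, -0.0, 0.002]
ft_force: [0.6, -0.1, 0.7]
grip_width: 0.0339
grasp_force: 0.0
```

Call:
apply_moves(
  targets=[
    [[0,0.9,0,0,-0.2],[0,0.9,0,0,-0.2],[0,0.9,0,0,-0.2],[0,0.5,0,0,-0.2],[0,0,0,0,-0.2],[0,0,0,0,-0.2],[0,0,0,0,-0.2]],
  ],
)

```text
clock: 22.83
eef_pos: [0.5435, 0.0884, 0.1841]
tool_rot: [0.13, 0.992, -0.0, -0.0]
ft_force: [-0.5, -0.3, 0.5]
grip_width: 0.0341
grasp_force: 0.0
```

```bash
python3 - <<'E'
from h import *
p,d,K,Rm,e=cam("scene"); p2,d2,K2,R2,e2=cam("top"); C=cloud(d2,K2,R2,e2)
a=cv2.resize(p[220:330,270:390],(400,366),interpolation=cv2.INTER_CUBIC); b=cv2.resize(p2[180:290,290:410],(400,366),interpolation=cv2.INTER_CUBIC)
cv2.imwrite("pics/fin.png",np.hstack([a,b]))
for n,lo,hi in [("lid",.074,.086),("cap",.096,.106),("knob",.115,.13)]:
    k=(d2>0)&(C[...,2]>lo)&(C[...,2]<hi)&(np.hypot(C[...,0]-.545,C[...,1]+.095)<.04); q=C[k]; print(n,len(q),cv2.minEnclosingCircle(q[:,:2].astype(np.float32)),np.percentile(q[:,2],[5,50,95]))
print(get_obs()["eef_pos"])
E
```

```text
lid 100 ((0.5449442863464355, -0.09632855653762817), 0.025271227583289146) [0.07524269 0.07984437 0.08445398]
cap 330 ((0.5454217791557312, -0.09696707874536514), 0.02195635810494423) [0.09810603 0.10057713 0.1030914 ]
knob 57 ((0.545017659664154, -0.09623291343450546), 0.007721545174717903) [0.11806127 0.12240565 0.12487912]
[0.54363658 0.08760087 0.18416841]
```

View pics/fin.png

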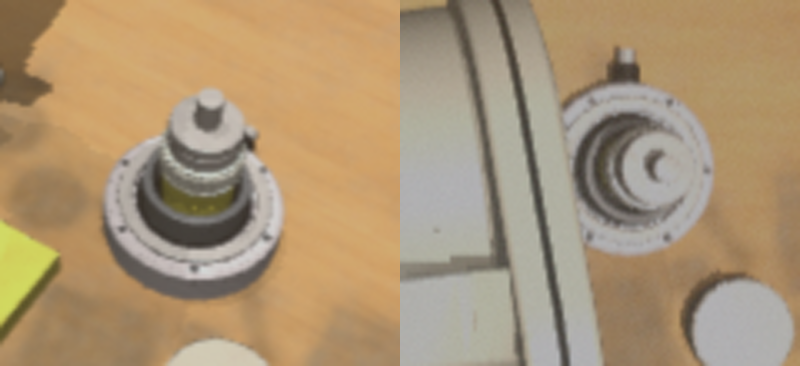

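The stack is complete and straight: cover on the lid at (210,125), pot in the collar at (200,190), collar in the recess. The cover's top face reads z = 0.1006, as expected for lying flat on the lid.

```bash
python3 -c "
from workcell import order
print(order.job_done())"
```

```text
the job is handed in; nothing more can be done
None
```

The collar, sample pot, check source and steel cover are stacked on the detector head in the order asked; the final pictures showed them seated and centred to about 1 mm, and the job was handed in at about 23 s.

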